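Draw out the drying tray with the blue bowl

TASK

One tray of the drying rack has been left partly out: first push that empty tray fully home with a fingertip, since only one tray may be out at a time. Then hook a fingertip behind the lip of the tray that carries the blue bowl and draw it out as far as it goes, without pinching the lip and without touching the bowl, which must ride along upright. Leave the third tray, the cup, the jar and the brush as they are, and finish clear of everything.

Things in the scene. Friction and masses are not known exactly. Their poses are not given: they have to be found in the camera images.
- rack_front (a point): middle of the front edge of a low fixed plywood drying rack, at bench height; x points into the rack, y along its front, z up. The rack is 200 mm deep, 425 mm wide; its wire roof reaches 90 mm above the bench and begins at this front edge. Three tray lanes side by side, centred at y = -135, 0, +135 mm here. The outside of the lip of a tray that is home stands 65 mm in front of this edge.
- bowl_tray (a joint): how far the tray that carries the blue bowl is drawn out towards the robot, m: 0 = fully home, 0.100 = out at its stop. It slides freely with about 2 N of friction, has no spring and stays where it is left.
- bowl_tray_lip_top (a point): middle of the top edge of the lip of the tray that carries the blue bowl, 60 mm above the bench; its x axis points horizontally from the lip into the rack (the way the tray slides home), y along the lip, z up. Moves with the tray.
- empty_tray (a joint): how far the empty tray (starts partly drawn out) is drawn out towards the robot, m: 0 = fully home, 0.100 = out at its stop. It slides freely with about 2 N of friction, has no spring and stays where it is left.
- empty_tray_lip_top (a point): middle of the top edge of the lip of the empty tray (starts partly drawn out), 60 mm above the bench; its x axis points horizontally from the lip into the rack (the way the tray slides home), y along the lip, z up. Moves with the tray.
- cup_tray (a joint): how far the tray that carries the terracotta cup (starts home, to be left alone) is drawn out towards the robot, m: 0 = fully home, 0.100 = out at its stop. It slides freely with about 2 N of friction, has no spring and stays where it is left.
- cup_tray_lip_top (a point): middle of the top edge of the lip of the tray that carries the terracotta cup (starts home, to be left alone), 60 mm above the bench; its x axis points horizontally from the lip into the rack (the way the tray slides home), y along the lip, z up. Moves with the tray.
- bowl_tray_front: white outer strip of the bowl tray's lip, on the face towards the robot: 118 mm wide, 48 mm tall, 6 mm thick. Origin at mid-width at its foot (12 mm above the bench), on its outer face. All three trays are alike: a flat board 118 mm wide, 255 mm long, upper face 22 mm above the bench, no side walls; the lip at its front end is 12 mm thick in all (white outer, brown inner strip).
- bowl_tray_lip: brown wooden inner strip of the bowl tray's lip, the face a fingertip hooks behind: 118 mm wide, 48 mm tall, 6 mm thick. Origin at mid-width at its foot (12 mm above the bench), on its inner face (the face away from the robot). Behind it the board is clear for about 75 mm before the bowl (53 mm before the wire roof when home).
- bowl: small loose blue glazed bowl, 76 mm across the rim, 45 mm tall, about 0.16 kg, standing on the bowl tray about 120 mm behind its lip. Origin at the centre of its underside, z up.
- cup: loose terracotta cup without a handle, 60 mm across, 50 mm tall, standing on the cup tray. Origin at the centre of its underside. Bystander.
- jar: loose closed jar with a black cap, 54 mm across, 75 mm tall, on the bench to the robot's left of the rack's front. Origin at the centre of its underside. Bystander.
- brush: loose brush 170 mm long, lying on the bench to the robot's right of the rack's front. Origin under its middle. Bystander.
Mind the look-alikes: they are no part of the job. Leave any yellow look-alike of the bowl alone.

How it is judged (in metres and radians):
On the way, in this order (a step that is already met when the one before it is completed fails the run):
1. the empty tray is fully home, the bowl tray not yet drawn (value of joint empty_tray below 0.008 m and value of joint bowl_tray below 0.015 m), for 0.1 s.
2. the bowl tray is drawn out to its stop (value of joint bowl_tray above 0.09 m), for 0.1 s.
At the end, for the whole second after the job is handed in: the bowl tray is out to within 10 mm of its stop, the empty tray and the cup tray are home to within 8 mm, and the bowl stands upright and at rest on its tray, 70 to 170 mm behind the lip (value of joint bowl_tray above 0.09 m and value of joint each of empty_tray, cup_tray below 0.008 m and angle between bowl's own z axis and vertical below 0.12 rad and linear speed of bowl below 0.02 m/s and x of bowl in the frame of bowl_tray_lip between 0.07 and 0.17 m and height (world z) of bowl between 0.018 and 0.028 m); the robot touches nothing.
It fails at once if the bowl tray is drawn while the empty tray is still out (value of joint each of empty_tray, bowl_tray above 0.015 m).
It fails at once if the cup tray is drawn out (value of joint cup_tray above 0.015 m).
It fails at once if the lip of the bowl tray is pinched between the fingers (contact force between the fingers and bowl_tray_front above 1 N and contact force between the fingers and bowl_tray_lip above 1 N).
It fails at once if the bowl is touched by the robot, tipped or lifted (contact force between any of the fingers, the arm and bowl above 0.3 N or angle between bowl's own z axis and vertical above 0.25 rad or height (world z) of bowl above 0.035 m).
It fails at once if the cup, jar or brush is disturbed (distance of any of cup, jar, brush from where it was at the start of the episode above 0.02 m).
It also fails if it takes over 45 s, if anything falls off the work surface, if the arm or the gripper's body presses on something with over 40 N, if the wrist force passes 120 N, or if a joint passes its speed limit or range.

ROBOT

A 6-joint arm with a two-finger parallel gripper is mounted at the origin on the work surface. World frame = base frame: x ahead of the robot, y to its left, z up, the work surface at z = 0. Lengths are in m, angles in degrees, forces in N, time in s.
With the tool pointing down it reaches from about 0.225 to 0.725 m from the base axis. Payload 3.1 kg.
Tool frame: the origin (TCP) lies midway between the tips of the shut fingers; the grasp point (between the pads) lies 19 mm behind it; z points along the fingers, x is the direction in which the jaws open and shut, and the axes are right-handed (so a half turn about z gives the same grasp; the last joint's range is limited). The gripper opens to 85 mm and grips with 20 to 120 N. Pads are 22 mm wide; open, the fingers measure 114 mm over their backs; the gripper's body (76 mm by 85 mm) begins 54 mm behind the grasp point. The pads swing forward as they close: fully open they stand 13 mm farther back than shut.
Start: joints at [-80.26, 2.75, 5.684, 92.934, 0, 82.678], TCP at [0.154, -0.502, 0.231] pointing down, gripper open.
Joint ranges: [-166.93, 166.93], [-56.73, 111.36], [-69.38, 81.34], [-121.58, 131.49], [-85.45, 84.26], [-180, 180]. Speed limits (degrees/s): [159.86, 159.86, 180, 180, 180, 180].

INTERFACE

Orientations are given as a 3x3 rotation matrix whose columns are the frame's x, y, z axes.
In Python, from cell import ctrl gives the robot as it stands.
- The arm moves only by the tool jog_arm, never from a script. Its argument "plan" is a list of rows, each an object of numbers: "x", "y", "z": the shift along the tool's x, y, z in mm; "wx", "wy", "wz": the turn, a rotation vector about the tool's x, y, z in degrees. In form: [{"x": .., "y": .., "z": .., "wx": .., "wy": .., "wz": ..}, ...]. A call has 1 to 12 rows; each row is the pose to reach, as a shift and turn from the pose measured when the call began, along the tool's axes at that moment; what a row does not reach only later rows make up. A row lasts 1/10 s, in which the tool goes at most 50 mm and 8.59 degrees, less where a joint would pass 70% of its speed; a pose out of reach is approached as far as the arm can. A call with a gripper value outside its range is refused whole. "hand" is the finger opening in mm, from 0 to 85.4, set as the call begins (left out, the last holds). The fingers move at their own pace and stop on an object; the grip force is fixed at half the most. Time passes only in rows, so rows that repeat a pose let the fingers close. It gives the time, the measured TCP pose, the force and the opening at its end, in the units of the state.
- ctrl.observe(): the state, without advancing time (a new reading comes with each control period).
- ctrl.read_camera(name): name is "side" or "top" or "wrist"; returns a dict with "pixels" (384x512x3 uint8, red, green, blue), "fx", "fy", "cx", "cy" (pixels), "extrinsics" (4x4, takes a point from camera to world coordinates); the wrist camera has in their place "hand_eye" (4x4, takes a point from camera to tool coordinates, whose origin is the TCP and whose axes are the tool frame's). Camera axes: x right, y down, z forward; pixel columns grow to the right and rows downward; lengths in m; the calibration is good to about 2 mm. The wrist camera is an equidistant fisheye: a pixel r from the principal point sees the ray r / f radians off the axis. A picture is of the moment at which its call begins: read the wrist's pose just before it. There is no depth.
- ctrl.close_job(): hands the job in, once; it reports no verdict.
Trained networks look in a picture, given as the dict that the camera call returned (one of the last four; its "shot" number tells which), for a name from the list of things; names that differ only in an ending like _2 or _b are one class to them, and where a whole thing is asked for, a point or a joint stands for the part that bears it (a point fixed in the world has none). Each returns a list of dicts, best first, with "confidence" (0 to 1); they miss things now and then, are a little off and sometimes report something else, mostly with a low value. They report only what shows in the picture. A call takes as long as a camera call. They do not tell look-alikes from the thing itself.
- ctrl.look_for(label, picture): "at" ([row, column] in pixels, amid what is visible of it).
- ctrl.masks_of(label, picture): "mask" (384x512 bool, what is visible of it) and "at" ([row, column] in pixels, amid what is visible of it).
- ctrl.place_of(label, picture): "at" ([row, column] in pixels: a listed point, or the origin of a listed thing).
The state is a dict: "t": time; "q": joint angles; "dq": joint speeds; "effort": joint torques, N m; "eef_pos": TCP position; "orientation": TCP orientation; "ft_force": force on the tool from outside, world axes, zero at the start; "wrist_torque": the same for the moment, N m; "finger_gap": opening from 0.0 (shut) to 1.0 (fully open).
Only numpy, scipy, OpenCV 4.12 (cv2) and the standard library are available. Lean on these libraries where they do the work, as an engineer would, in place of code of your own. Each camera call takes 0.05 s, during which the arm holds its last target.

## Working session

There is one attempt and no reset: what is moved stays moved. The work goes in short steps, Python scripts to look and compute and a tool call to move; the robot and the scene stay as the last step left them, time stands still between calls to the robot, and variables do not carry over. Pictures are saved under pics/ and viewed, and the job is handed in when it is done.

Besides the shell and the picture viewer there is one more tool, called after "Emit:" as name([rows], argument=value, ...), one row to a line, values as JSON. jog_arm: Moves the arm, as the interface text tells. Its arguments: {"type":"object","properties":{"plan":{"type":"array","items":{"type":"object","properties":{"x":{"type":"number"},"y":{"type":"number"},"z":{"type":"number"},"wx":{"type":"number"},"wy":{"type":"number"},"wz":{"type":"number"}}}},"hand":{"type":"number"}},"required":["plan"]}

```bash
mkdir -p pics; ls
cat > h.py <<'E'
import numpy as np, cv2
from cell import ctrl
def save(p,n): cv2.imwrite('pics/'+n, cv2.cvtColor(p['pixels'],cv2.COLOR_RGB2BGR))
def ray(p,at):
    r,c=at; d=np.array([(c-p['cx'])/p['fx'],(r-p['cy'])/p['fy'],1.]); E=np.array(p['extrinsics']); d=E[:3,:3]@d
    return E[:3,3],d/np.linalg.norm(d)
def atz(p,at,z):
    o,d=ray(p,at); return o+d*(z-o[2])/d[2]
def proj(p,X):
    E=np.linalg.inv(np.array(p['extrinsics'])); v=E[:3,:3]@np.array(X)+E[:3,3]
    return p['cy']+p['fy']*v[1]/v[2], p['cx']+p['fx']*v[0]/v[2]
E
python3 - <<'E'
from h import *
for n in ['top','side']:
    p=ctrl.read_camera(n); save(p,n+'0.png'); print(n,p['extrinsics'])
    for l,z in [('bowl_tray_lip_top',.06),('empty_tray_lip_top',.06),('cup_tray_lip_top',.06),('rack_front',0),('bowl',.022),('cup',.022),('jar',0),('brush',0)]:
        for d in ctrl.place_of(l,p)[:3]:
            print(n,l,np.round(d['at'],1),round(d['confidence'],2),np.round(atz(p,d['at'],z),3))
E
```

```text
pics
top [[ 0.0099729  -0.9938012   0.11072357  0.47904871]
 [-0.99983307 -0.01160567 -0.01411165  0.009252  ]
 [ 0.01530919 -0.11056435 -0.99375105  1.22424694]
 [ 0.          0.          0.          1.        ]]
top bowl_tray_lip_top [180.4 326.5] 0.69 [ 0.642 -0.2    0.06 ]
top empty_tray_lip_top [208.2 282.9] 0.8 [ 0.56  -0.073  0.06 ]
top cup_tray_lip_top [190.4 233.4] 0.67 [0.61  0.069 0.06 ]
top bowl [139.  320.1] 0.87 [ 0.773 -0.188  0.022]
top bowl [136.  363.8] 0.81 [ 0.784 -0.321  0.022]
top bowl [182.9 367.9] 0.59 [ 0.641 -0.331  0.022]
top cup [142.5 228.1] 0.84 [0.759 0.09  0.022]
top cup [182.1 323.2] 0.69 [ 0.642 -0.196  0.022]
top jar [242.2 129.2] 0.9 [0.458 0.379 0.   ]
top brush [243.6 400.5] 0.72 [ 0.461 -0.431  0.   ]
side [[ 0.99676419 -0.04805103  0.06443798  0.52942358]
 [-0.080356   -0.57554867  0.81380995 -0.97488362]
 [-0.00201721 -0.8163546  -0.57754749  0.73711614]
 [ 0.          0.          0.          1.        ]]
side bowl_tray_lip_top [232.1 271.5] 0.91 [ 0.646 -0.211  0.06 ]
side empty_tray_lip_top [199.8 239.6] 0.87 [ 0.571 -0.063  0.06 ]
side empty_tray_lip_top [241.1 266.6] 0.48 [ 0.629 -0.245  0.06 ]
side empty_tray_lip_top [234.9 312.6] 0.27 [ 0.751 -0.231  0.06 ]
side bowl [279.  329.8] 0.93 [ 0.771 -0.349  0.022]
side bowl [285.4 274. ] 0.9 [ 0.635 -0.358  0.022]
side bowl [233.8 311.5] 0.75 [ 0.761 -0.185  0.022]
side cup [179.  291.2] 0.73 [0.751 0.09  0.022]
side cup [244.2 263.7] 0.3 [ 0.626 -0.215  0.022]
side jar [146.  203.8] 0.74 [0.456 0.383 0.   ]
side brush [323.  202.2] 0.84 [ 0.465 -0.432 -0.   ]
```

View pics/top0.png

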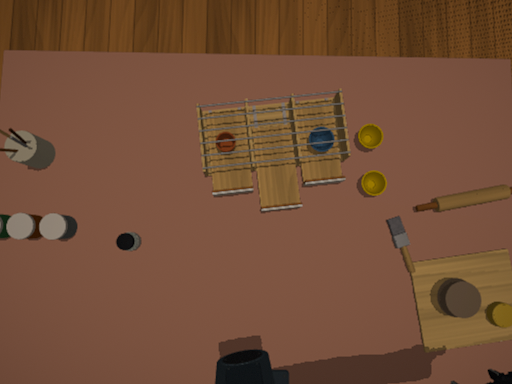

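View pics/side0.png

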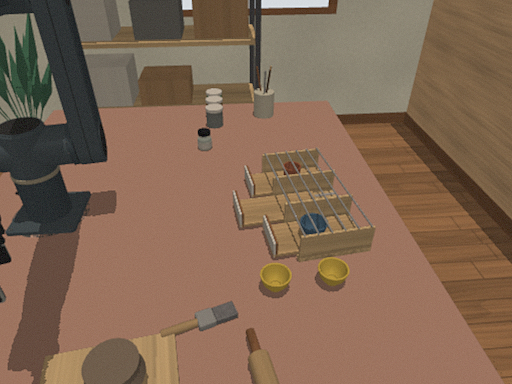

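The bowl tray is the right lane, the half-out empty tray the middle lane, and the cup tray the left lane. The top view puts their lips at about (180,326), (208,283) and (190,233). There are two yellow bowls to the right, at (136,364) and (183,368). I'll refine the rack pose by overlaying a model on the pictures.

Run:
```python
from h import *
s=ctrl.observe(); print(s['t'],s['eef_pos'],np.round(s['orientation'],3),s['finger_gap'])
Pb,Pc=np.array([.644,-.205]),np.array([.61,.069])
y=(Pc-Pb)/np.linalg.norm(Pc-Pb); x=np.array([y[1],-y[0]]); mid=(Pb+Pc)/2
print('yaw',np.degrees(np.arctan2(x[1],x[0])),'midhome',mid)
for n in ['top','side']:
    p=ctrl.read_camera(n)
    r0,r1,c0,c1=(85,220,190,380) if n=='top' else (140,265,225,385)
    k=4; im=cv2.resize(p['pixels'][r0:r1,c0:c1][:,:,::-1],None,fx=k,fy=k,interpolation=cv2.INTER_CUBIC)
    im=cv2.convertScaleAbs(im,alpha=1.5)
    for lane,out in [(-.135,0),(0,.062),(.135,0)]:
        for a,b in [((-out,-.059),(-out,.059)),((-out+.012,-.059),(-out+.012,.059))]:
            q=[]
            for u,v in (a,b):
                X=mid+x*u+y*(lane+v); r,c=proj(p,[*X,.06]); q.append((int((c-c0+.5)*k),int((r-r0+.5)*k)))
            cv2.line(im,q[0],q[1],(0,0,255),1)
    cv2.imwrite(f'pics/{n}1.png',im); print(im.shape)
```

```text
0.9 [ 0.15401636 -0.50189712  0.23134545] [[ 0.293 -0.956 -0.   ]
 [-0.956 -0.293 -0.   ]
 [ 0.     0.    -1.   ]] 1.001053815302748
yaw 7.073537674961378 midhome [ 0.627 -0.068]
(540, 760, 3)
(500, 640, 3)
```

View pics/top1.png

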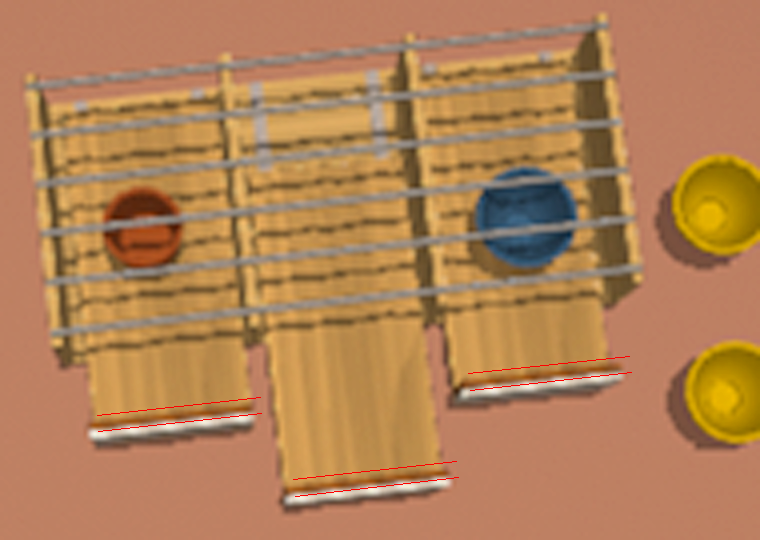

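View pics/side1.png

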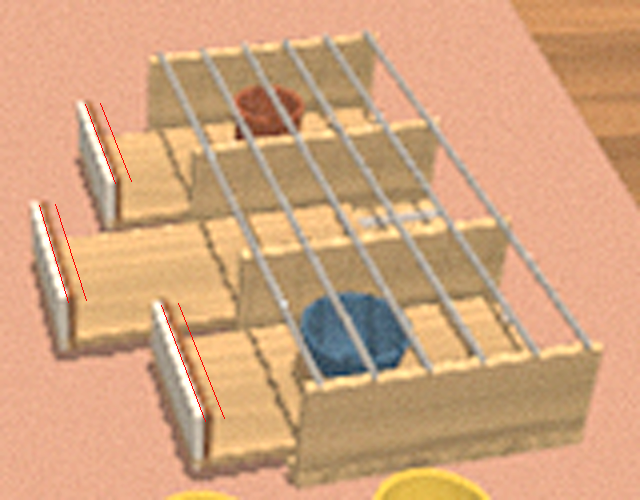

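Run:
```python
from h import *
mid=np.array([.621,-.063]); a=np.radians(7.0); x=np.array([np.cos(a),np.sin(a)]); y=np.array([-x[1],x[0]])
for n in ['top','side']:
    p=ctrl.read_camera(n)
    r0,r1,c0,c1=(130,220,205,355) if n=='top' else (155,265,225,325)
    k=5; im=cv2.resize(p['pixels'][r0:r1,c0:c1][:,:,::-1],None,fx=k,fy=k,interpolation=cv2.INTER_CUBIC)
    im=cv2.convertScaleAbs(im,alpha=1.5)
    for lane,out in [(-.135,0),(0,.062),(.135,0)]:
        pts=[(-out,-.059,.06),(-out,.059,.06),(-out+.012,.059,.06),(-out+.012,-.059,.06)]
        pts2=[(-out,-.059,.012),(-out,.059,.012)]
        for P in (pts,pts2):
            q=[]
            for u,v,z in P:
                X=mid+x*u+y*(lane+v); r,c=proj(p,[*X,z]); q.append((int((c-c0+.5)*k),int((r-r0+.5)*k)))
            cv2.polylines(im,[np.array(q)],True,(0,0,255),1)
    # roof start
    q=[]
    for v in(-.2125,.2125):
        X=mid+x*.065+y*v; r,c=proj(p,[*X,.09]); q.append((int((c-c0+.5)*k),int((r-r0+.5)*k)))
    cv2.line(im,q[0],q[1],(255,0,0),1)
    cv2.imwrite(f'pics/{n}2.png',im)
```

```text
(no output)
```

View pics/top2.png

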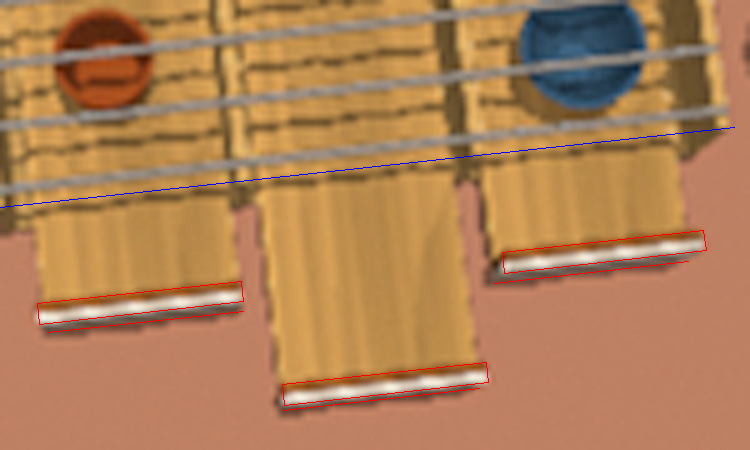

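View pics/side2.png

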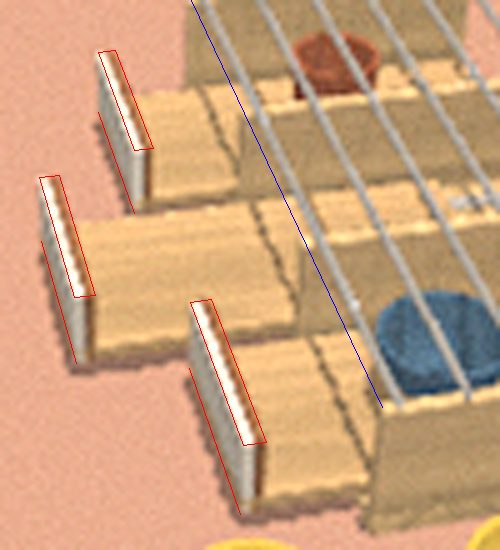

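The model at mid-home lip (0.621, -0.063) and yaw 7° matches both views within about 2 mm, with the empty tray about 62 mm out. I'm moving to a spot in front of its lip with the fingers shut.

Emit:
jog_arm([
  {"x":-25,"y":-39,"z":7,"wz":1},
  {"x":-50,"y":-78,"z":13,"wz":2},
  {"x":-75,"y":-117,"z":20,"wz":3},
  {"x":-101,"y":-156,"z":27,"wz":4},
  {"x":-126,"y":-195,"z":33,"wz":5},
  {"x":-151,"y":-233,"z":40,"wz":6},
  {"x":-176,"y":-272,"z":47,"wz":7},
  {"x":-201,"y":-311,"z":54,"wz":8},
  {"x":-227,"y":-350,"z":61,"wz":9},
  {"x":-252,"y":-389,"z":68,"wz":10},
  {"x":-277,"y":-428,"z":75,"wz":10},
  {"x":-302,"y":-467,"z":81,"wz":10},
], hand=0)

```text
invalid input
```

Emit:
jog_arm([
  {"x":-50,"y":-78,"z":13,"wx":0,"wy":0,"wz":2},
  {"x":-75,"y":-117,"z":20,"wx":0,"wy":0,"wz":3},
  {"x":-101,"y":-156,"z":27,"wx":0,"wy":0,"wz":4},
  {"x":-126,"y":-195,"z":33,"wx":0,"wy":0,"wz":5},
  {"x":-151,"y":-233,"z":40,"wx":0,"wy":0,"wz":6},
  {"x":-176,"y":-272,"z":47,"wx":0,"wy":0,"wz":7},
  {"x":-201,"y":-311,"z":54,"wx":0,"wy":0,"wz":8},
  {"x":-227,"y":-350,"z":61,"wx":0,"wy":0,"wz":9},
  {"x":-252,"y":-389,"z":68,"wx":0,"wy":0,"wz":10},
  {"x":-277,"y":-428,"z":75,"wx":0,"wy":0,"wz":10},
  {"x":-302,"y":-467,"z":81,"wx":0,"wy":0,"wz":10},
  {"x":-302,"y":-467,"z":81,"wx":0,"wy":0,"wz":10},
], hand=0)

```text
t: 2.3
eef_pos: [0.5136, -0.0721, 0.1491]
orientation: [[0.128, -0.992, -0.0], [-0.992, -0.128, 0.002], [-0.002, 0.0, -1.0]]
ft_force: [0.1, -0.6, -0.1]
finger_gap: -0.0
```

Emit:
jog_arm([
  {"x":4,"y":0,"z":50,"wx":0,"wy":0,"wz":0},
  {"x":4,"y":0,"z":90,"wx":0,"wy":0,"wz":0},
  {"x":4,"y":0,"z":109,"wx":0,"wy":0,"wz":0},
  {"x":4,"y":-10,"z":109,"wx":0,"wy":0,"wz":0},
  {"x":4,"y":-20,"z":109,"wx":0,"wy":0,"wz":0},
  {"x":4,"y":-30,"z":109,"wx":0,"wy":0,"wz":0},
  {"x":4,"y":-40,"z":109,"wx":0,"wy":0,"wz":0},
  {"x":4,"y":-50,"z":109,"wx":0,"wy":0,"wz":0},
  {"x":4,"y":-60,"z":109,"wx":0,"wy":0,"wz":0},
  {"x":4,"y":-60,"z":109,"wx":0,"wy":0,"wz":0},
])

```text
t: 3.3
eef_pos: [0.5759, -0.068, 0.0407]
orientation: [[0.129, -0.992, 0.003], [-0.992, -0.129, 0.002], [-0.002, -0.003, -1.0]]
ft_force: [-0.2, -0.1, -0.2]
finger_gap: -0.002
```

```bash
cat > cap.py <<'E'
import sys
from h import *
t=sys.argv[1]; ims=[]
for n in ['top','side']:
    p=ctrl.read_camera(n)
    r0,r1,c0,c1=(110,235,205,365) if n=='top' else (150,275,215,375)
    im=cv2.resize(p['pixels'][r0:r1,c0:c1][:,:,::-1],None,fx=4,fy=4,interpolation=cv2.INTER_CUBIC)
    ims.append(cv2.convertScaleAbs(im,alpha=1.4))
im=cv2.resize(np.vstack(ims),None,fx=.6,fy=.6,interpolation=cv2.INTER_AREA)
cv2.imwrite(f'pics/{t}.png',im)
s=ctrl.observe(); P=np.array(s['eef_pos']); e=P[:2]-[.621,-.063]; a=np.radians(7)
print(s['t'],P,'u',e@[np.cos(a),np.sin(a)],'v',e@[-np.sin(a),np.cos(a)],s['ft_force'],np.round(s['q'],1))
E
python3 cap.py c1
```

```text
3.4 [ 0.57424579 -0.06789614  0.04012304] u -0.04700239637894615 v 0.0008382553739965777 [ 0.89687604 -1.18425224  0.30394116] [-1.350e+01  1.310e+01 -4.800e+00  7.210e+01  1.000e-01  1.591e+02]
```

View pics/c1.png

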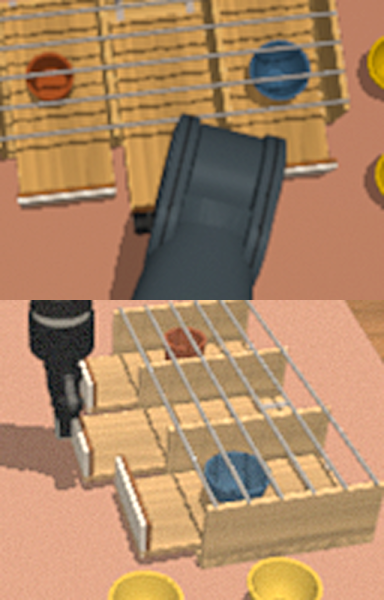

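The fingertip is against the empty tray's lip (side view, around (70,435)) and has pushed the tray part of the way in. I'll carry on to home.

Emit:
jog_arm([
  {"x":0,"y":-8,"z":0,"wx":0,"wy":0,"wz":0},
  {"x":0,"y":-16,"z":0,"wx":0,"wy":0,"wz":0},
  {"x":0,"y":-24,"z":0,"wx":0,"wy":0,"wz":0},
  {"x":0,"y":-30,"z":0,"wx":0,"wy":0,"wz":0},
  {"x":0,"y":-34,"z":0,"wx":0,"wy":0,"wz":0},
  {"x":0,"y":-37,"z":0,"wx":0,"wy":0,"wz":0},
  {"x":0,"y":-37,"z":0,"wx":0,"wy":0,"wz":0},
])

```text
t: 4.1
eef_pos: [0.61, -0.0631, 0.0397]
orientation: [[0.129, -0.992, -0.002], [-0.992, -0.129, 0.002], [-0.003, 0.002, -1.0]]
ft_force: [-4.1, 0.1, 1.0]
finger_gap: 0.002
```

```bash
python3 cap.py c2
```

```text
4.2 [ 0.60999982 -0.06306205  0.03976434] u -0.01092574674603528 v 0.0012789977648691223 [-4.65605102  0.06532033  1.1890578 ] [-1.220e+01  1.820e+01  1.400e+00  7.330e+01  1.000e-01  1.604e+02]
```

View pics/c2.png

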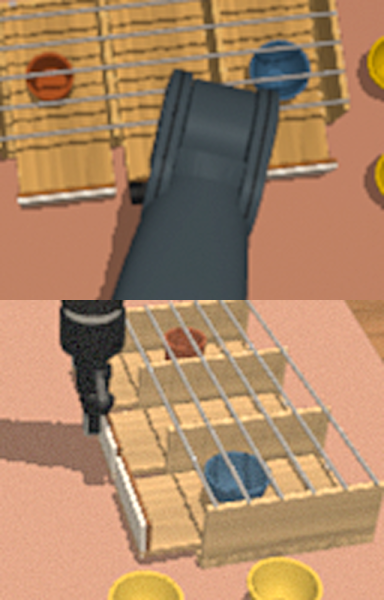

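The middle lip now lines up with the bowl tray's lip. I'll press a little further to confirm it is against its stop.

Emit:
jog_arm([
  {"x":0,"y":-3,"z":0,"wx":0,"wy":0,"wz":0},
  {"x":0,"y":-5,"z":0,"wx":0,"wy":0,"wz":0},
  {"x":0,"y":-5,"z":0,"wx":0,"wy":0,"wz":0},
])

```text
t: 4.5
eef_pos: [0.61, -0.0631, 0.0398]
orientation: [[0.128, -0.992, -0.012], [-0.992, -0.128, 0.001], [-0.002, 0.012, -1.0]]
ft_force: [-15.9, -2.7, 8.0]
finger_gap: 0.001
```

It is on the hard stop: 16 N and no motion. Next I back off, lift, and move over the gap behind the bowl tray's lip.

Emit:
jog_arm([
  {"x":0,"y":20,"z":0,"wx":0,"wy":0,"wz":0},
  {"x":0,"y":35,"z":0,"wx":0,"wy":0,"wz":0},
  {"x":0,"y":35,"z":-40,"wx":0,"wy":0,"wz":0},
  {"x":0,"y":35,"z":-80,"wx":0,"wy":0,"wz":0},
  {"x":20,"y":35,"z":-110,"wx":0,"wy":0,"wz":0},
  {"x":60,"y":20,"z":-110,"wx":0,"wy":0,"wz":0},
  {"x":95,"y":-10,"z":-110,"wx":0,"wy":0,"wz":0},
  {"x":125,"y":-35,"z":-110,"wx":0,"wy":0,"wz":0},
  {"x":137,"y":-44,"z":-110,"wx":0,"wy":0,"wz":0},
  {"x":137,"y":-44,"z":-110,"wx":0,"wy":0,"wz":0},
])

```text
t: 5.5
eef_pos: [0.6748, -0.1957, 0.1481]
orientation: [[0.126, -0.992, -0.009], [-0.992, -0.126, 0.0], [-0.001, 0.009, -1.0]]
ft_force: [0.5, -0.0, -0.4]
finger_gap: 0.0
```

```bash
python3 cap.py c3
python3 - <<'E'
from h import *
s=ctrl.observe(); print(np.round(s['orientation'],3))
p=ctrl.read_camera('wrist'); save(p,'w3.png'); print(p['fx'],p['hand_eye'])
E
```

```text
5.6 [ 0.67312333 -0.19332178  0.14904375] u 0.03585258500483121 v -0.13570261724610833 [-0.25018581 -0.12644974 -0.09939931] [-21.4  30.6  30.3  90.3  -0.2 151.2]
[[ 0.128 -0.992 -0.011]
 [-0.992 -0.128  0.001]
 [-0.003  0.01  -1.   ]]
297.3186396354542 [[ 9.99999925e-01  1.97931856e-04  3.33201441e-04 -7.38796081e-04]
 [-2.86062241e-04  9.57018007e-01  2.90028366e-01 -7.37439218e-02]
 [-2.61473926e-04 -2.90028440e-01  9.57017991e-01 -1.43965889e-01]
 [ 0.00000000e+00  0.00000000e+00  0.00000000e+00  1.00000000e+00]]
```

View pics/c3.png

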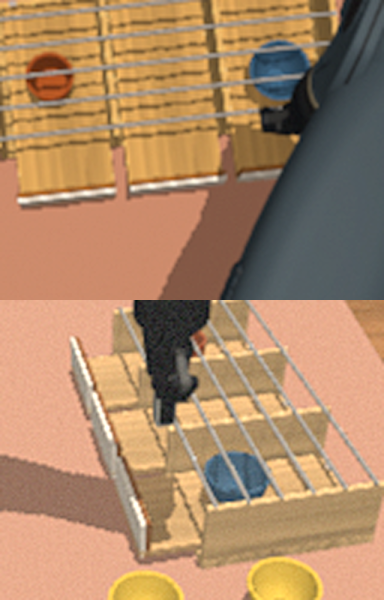

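View pics/w3.png

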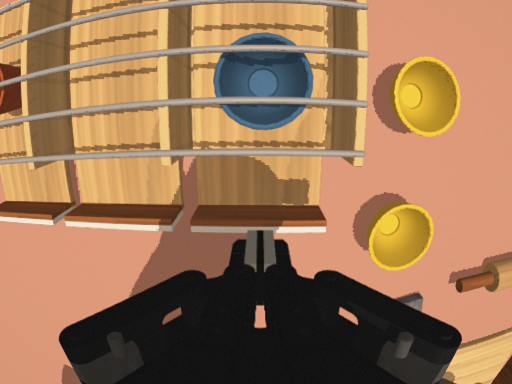

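All three lips are aligned, and the finger hangs over the gap. In the wrist view the bowl tray's lip is at about (218,258). I'll use that image to check the lip and the first wire against the model.

```bash
cat >> h.py <<'E'
def wray(p,at,s):
    r,c=at; v=np.array([(c-p['cx'])/p['fx'],(r-p['cy'])/p['fy']]); th=np.linalg.norm(v); 
    d=np.array([*(v/th*np.sin(th)),np.cos(th)]); H=np.array(p['hand_eye']); R=np.array(s['orientation'])
    return np.array(s['eef_pos'])+R@H[:3,3], R@H[:3,:3]@d
def uv(X):
    a=np.radians(7); e=np.array(X[:2])-[.621,-.063]; return np.round([e@[np.cos(a),np.sin(a)],e@[-np.sin(a),np.cos(a)]],4)
E
python3 - <<'E'
from h import *
s=ctrl.observe(); p=ctrl.read_camera('wrist')
def z(at,h): o,d=wray(p,at,s); return uv(o+d*(h-o[2])/d[2])
for d in ctrl.place_of('bowl_tray_lip_top',p)[:3]: print(d, z(d['at'],.06))
print('inner edge L,R',z((206,192),.06),z((207,325),.06),'outer edge',z((225,192),.06),z((226,325),.06))
print('wire',z((158,250),.09), 'bowl', [ (d['at'],z(d['at'],.022)) for d in ctrl.place_of('bowl',p)[:3]])
E
```

```text
{'at': [226.8, 262.7], 'confidence': 0.81} [ 0.005  -0.1369]
inner edge L,R [ 0.0233 -0.0767] [ 0.0233 -0.1897] outer edge [ 0.0056 -0.0753] [ 0.0056 -0.1912]
wire [ 0.0706 -0.1272] bowl [([84.4, 265.8], array([ 0.1249, -0.1389])), ([221.1, 386.4], array([-0.0072, -0.2681]))]
```

The wrist view agrees with the model, so there is about 13 mm from finger to lip and about 20 mm to the first wire. I'm lowering behind the lip.

Emit:
jog_arm([
  {"x":0,"y":0,"z":20,"wx":0,"wy":0,"wz":0},
  {"x":0,"y":0,"z":40,"wx":0,"wy":0,"wz":0},
  {"x":0,"y":0,"z":60,"wx":0,"wy":0,"wz":0},
  {"x":0,"y":0,"z":75,"wx":0,"wy":0,"wz":0},
  {"x":0,"y":0,"z":90,"wx":0,"wy":0,"wz":0},
  {"x":0,"y":0,"z":100,"wx":0,"wy":0,"wz":0},
  {"x":0,"y":0,"z":108,"wx":0,"wy":0,"wz":0},
  {"x":0,"y":0,"z":108,"wx":0,"wy":0,"wz":0},
])

```text
t: 6.6
eef_pos: [0.6704, -0.192, 0.0404]
orientation: [[0.129, -0.992, -0.013], [-0.992, -0.129, 0.002], [-0.003, 0.013, -1.0]]
ft_force: [-0.8, -0.6, 0.2]
finger_gap: -0.002
```

```bash
python3 cap.py c4
python3 - <<'E'
from h import *
p=ctrl.read_camera('wrist'); save(p,'w4.png')
E
```

```text
6.7 [ 0.67142198 -0.19242699  0.04221852] u 0.0342729617181687 v -0.13460715329042225 [-0.48309707  0.61766429 -0.25231052] [-21.4  31.4  19.2  78.4  -0.2 151.2]
```

View pics/c4.png

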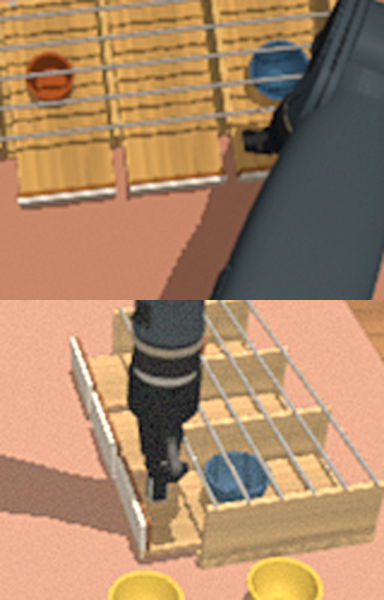

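View pics/w4.png

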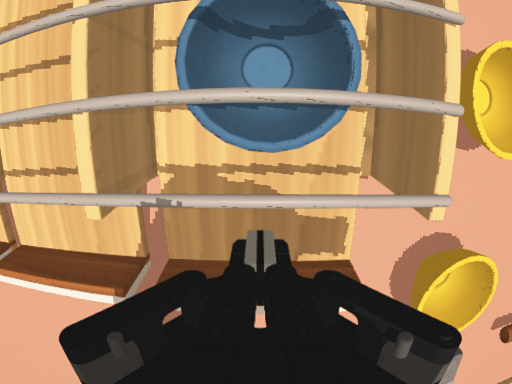

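The fingertips are behind the brown lip (wrist view: tip at (235,260), lip below it at about row 265), with the wire at row 200 clear. I'm drawing the tray smoothly.

Emit:
jog_arm([
  {"x":0,"y":5,"z":0,"wx":0,"wy":0,"wz":0},
  {"x":0,"y":10,"z":0,"wx":0,"wy":0,"wz":0},
  {"x":0,"y":13,"z":0,"wx":0,"wy":0,"wz":0},
  {"x":0,"y":17,"z":0,"wx":0,"wy":0,"wz":0},
  {"x":0,"y":22,"z":0,"wx":0,"wy":0,"wz":0},
  {"x":0,"y":28,"z":0,"wx":0,"wy":0,"wz":0},
  {"x":0,"y":34,"z":0,"wx":0,"wy":0,"wz":0},
  {"x":0,"y":40,"z":0,"wx":0,"wy":0,"wz":0},
  {"x":0,"y":46,"z":0,"wx":0,"wy":0,"wz":0},
  {"x":0,"y":51,"z":0,"wx":0,"wy":0,"wz":0},
  {"x":0,"y":54,"z":0,"wx":0,"wy":0,"wz":0},
  {"x":0,"y":55,"z":0,"wx":0,"wy":0,"wz":0},
])

```text
t: 7.95
eef_pos: [0.6166, -0.1997, 0.0431]
orientation: [[0.129, -0.992, -0.01], [-0.992, -0.129, 0.0], [-0.002, 0.01, -1.0]]
ft_force: [1.5, 0.7, 1.9]
finger_gap: -0.003
```

```bash
python3 cap.py c5
```

```text
8.05 [ 0.61659103 -0.19959184  0.04287897] u -0.02102245882929761 v -0.13503638422936678 [0.70235232 0.1035929  1.13566841] [-23.7  23.7   8.9  75.7  -0.2 148.8]
```

View pics/c5.png

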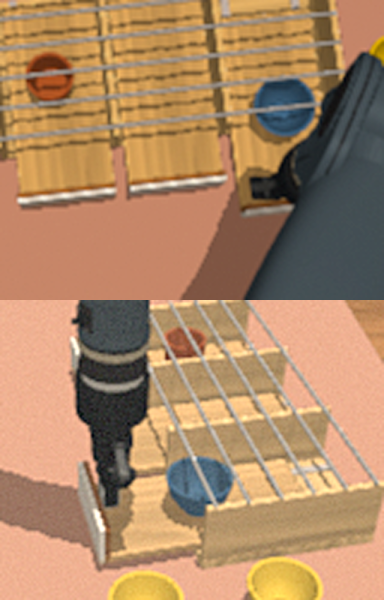

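The tray is about 44 mm out, with the bowl upright and riding along. About 56 mm remains to the stop.

Emit:
jog_arm([
  {"x":0,"y":3,"z":0,"wx":0,"wy":0,"wz":0},
  {"x":0,"y":8,"z":0,"wx":0,"wy":0,"wz":0},
  {"x":0,"y":14,"z":0,"wx":0,"wy":0,"wz":0},
  {"x":0,"y":20,"z":0,"wx":0,"wy":0,"wz":0},
  {"x":0,"y":26,"z":0,"wx":0,"wy":0,"wz":0},
  {"x":0,"y":32,"z":0,"wx":0,"wy":0,"wz":0},
  {"x":0,"y":38,"z":0,"wx":0,"wy":0,"wz":0},
  {"x":0,"y":43,"z":0,"wx":0,"wy":0,"wz":0},
  {"x":0,"y":48,"z":0,"wx":0,"wy":0,"wz":0},
  {"x":0,"y":52,"z":0,"wx":0,"wy":0,"wz":0},
  {"x":0,"y":55,"z":0,"wx":0,"wy":0,"wz":0},
  {"x":0,"y":57,"z":0,"wx":0,"wy":0,"wz":0},
])

```text
t: 9.25
eef_pos: [0.5614, -0.2065, 0.0434]
orientation: [[0.129, -0.992, -0.007], [-0.992, -0.129, 0.002], [-0.003, 0.007, -1.0]]
ft_force: [8.2, 1.9, -6.6]
finger_gap: -0.002
```

Emit:
jog_arm([
  {"x":0,"y":1,"z":0,"wx":0,"wy":0,"wz":0},
  {"x":0,"y":2,"z":0,"wx":0,"wy":0,"wz":0},
  {"x":0,"y":3,"z":0,"wx":0,"wy":0,"wz":0},
  {"x":0,"y":4,"z":0,"wx":0,"wy":0,"wz":0},
])

```text
t: 9.65
eef_pos: [0.5614, -0.2066, 0.0435]
orientation: [[0.13, -0.991, 0.001], [-0.991, -0.13, 0.003], [-0.003, -0.002, -1.0]]
ft_force: [12.5, 1.1, -8.0]
finger_gap: 0.003
```

```bash
python3 cap.py c6
```

```text
9.75 [ 0.56141796 -0.2065267   0.04350992] u -0.07662943376562421 v -0.13519565219024124 [11.14751624  1.65891997 -7.57633834] [-26.7  15.8  -1.1  73.1   0.2 145.8]
```

View pics/c6.png

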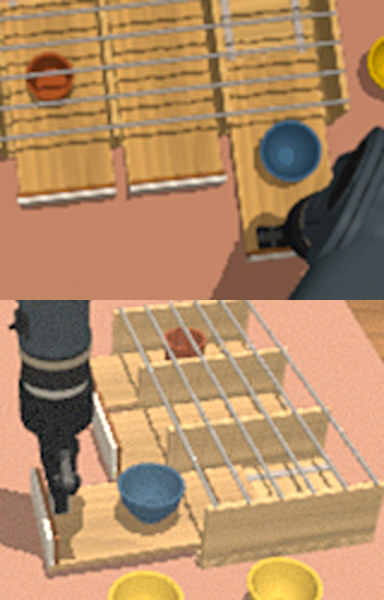

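The tray is at its stop: 12 N, no motion, and the position matches 100 mm. I'll unload forward a little, lift straight up and retreat.

Emit:
jog_arm([
  {"x":0,"y":-6,"z":0,"wx":0,"wy":0,"wz":0},
  {"x":0,"y":-14,"z":0,"wx":0,"wy":0,"wz":0},
  {"x":0,"y":-15,"z":-20,"wx":0,"wy":0,"wz":0},
  {"x":0,"y":-15,"z":-50,"wx":0,"wy":0,"wz":0},
  {"x":0,"y":-15,"z":-90,"wx":0,"wy":0,"wz":0},
  {"x":0,"y":-15,"z":-130,"wx":0,"wy":0,"wz":0},
  {"x":0,"y":10,"z":-150,"wx":0,"wy":0,"wz":0},
  {"x":0,"y":50,"z":-160,"wx":0,"wy":0,"wz":0},
  {"x":0,"y":90,"z":-160,"wx":0,"wy":0,"wz":0},
  {"x":0,"y":130,"z":-160,"wx":0,"wy":0,"wz":0},
  {"x":0,"y":160,"z":-160,"wx":0,"wy":0,"wz":0},
  {"x":0,"y":160,"z":-160,"wx":0,"wy":0,"wz":0},
])

```text
t: 10.95
eef_pos: [0.3992, -0.2279, 0.2038]
orientation: [[0.127, -0.992, -0.002], [-0.992, -0.127, 0.003], [-0.003, 0.001, -1.0]]
ft_force: [0.3, 0.9, 1.0]
finger_gap: -0.004
```

```bash
python3 cap.py c7
python3 - <<'E'
from h import *
for n in ['top','side']:
    p=ctrl.read_camera(n); save(p,n+'7.png')
    for l,z in [('bowl_tray_lip_top',.06),('empty_tray_lip_top',.06),('cup_tray_lip_top',.06),('bowl',.022),('cup',.022),('jar',0),('brush',0)]:
        for d in ctrl.place_of(l,p)[:2]:
            X=atz(p,d['at'],z); print(n,l,np.round(d['at'],1),round(d['confidence'],2),np.round(X,3),uv(X))
E
```

```text
11.05 [ 0.40231076 -0.22814279  0.20377989] u -0.2371850073231083 v -0.1372603239872253 [ 0.12269785 -0.48030227 -0.04828592] [-38.   -6.8  -6.8  90.1   0.2 134.6]
top bowl_tray_lip_top [213.5 331.1] 0.84 [ 0.546 -0.212  0.06 ] [-0.0925 -0.1387]
top empty_tray_lip_top [187.3 282.6] 0.82 [ 0.62  -0.072  0.06 ] [-0.0019 -0.0091]
top empty_tray_lip_top [144.5 228.1] 0.35 [0.744 0.087 0.06 ] [0.1404 0.1341]
top cup_tray_lip_top [190.9 234.2] 0.7 [0.608 0.067 0.06 ] [0.0031 0.1307]
top cup_tray_lip_top [142.6 229.6] 0.16 [0.75  0.083 0.06 ] [0.1456 0.1291]
top bowl [183.5 367. ] 0.9 [ 0.639 -0.328  0.022] [-0.0141 -0.2651]
top bowl [172.9 322.1] 0.8 [ 0.67  -0.193  0.022] [ 0.0325 -0.1353]
top cup [143.6 227.5] 0.74 [0.755 0.092 0.022] [0.1523 0.137 ]
top jar [244.7 133.1] 0.91 [0.45  0.368 0.   ] [-0.1168  0.4481]
top brush [243.6 400. ] 0.59 [ 0.461 -0.43   0.   ] [-0.2031 -0.3448]
side bowl_tray_lip_top [234.4 232.6] 0.61 [ 0.544 -0.212  0.06 ] [-0.0946 -0.1385]
side empty_tray_lip_top [195.9 260.7] 0.95 [ 0.634 -0.049  0.06 ] [0.0149 0.0126]
side empty_tray_lip_top [238.6 280.2] 0.41 [ 0.665 -0.238  0.06 ] [ 0.0223 -0.1793]
side cup_tray_lip_top [173.9 252.1] 0.91 [0.619 0.073 0.06 ] [0.0147 0.1352]
side bowl [281.1 332.7] 0.81 [ 0.776 -0.356  0.022] [ 0.1184 -0.3099]
side bowl [238.5 279.2] 0.69 [ 0.67  -0.196  0.022] [ 0.0323 -0.1382]
side cup [181.5 291.8] 0.59 [0.75  0.075 0.022] [0.1452 0.1211]
side jar [144.9 204.5] 0.84 [0.458 0.391 0.   ] [-0.1062  0.4707]
side brush [324.8 199.8] 0.57 [ 0.46  -0.437  0.   ] [-0.2052 -0.3512]
```

View pics/c7.png

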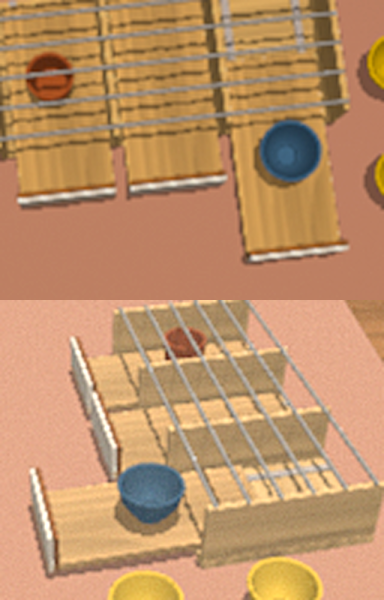

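View pics/side7.png

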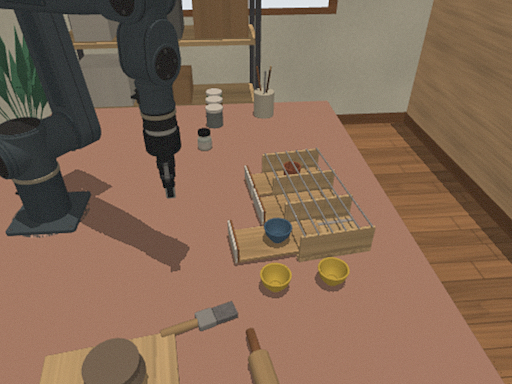

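Both views show the bowl tray out, the bowl upright about 120 mm behind its lip, the other two trays home, and the arm clear. I'm handing in.

```bash
python3 -c "
from cell import ctrl
print(ctrl.close_job()); print(ctrl.observe()['t'])"
```

```text
the job is handed in; nothing more can be done
None
the job is handed in; nothing more can be done
```

I pushed the empty middle tray home with the shut fingertips, then hooked them behind the bowl tray's lip and drew that tray out. After that I lifted clear and handed the job in at about 11 s. No verdict is reported.

- **Empty tray:** it reached a hard stop, with 16 N of force and no further motion.
- **Bowl tray:** it reached its stop at 12 N with no motion. The fingertip position puts the tray about 100 mm out. The networks put the lip 93–95 mm in front of its modelled home line; their home reading was a few mm behind that line, so that means about 97–99 mm of travel.
- **Bowl:** it stands upright about 120 mm behind the lip. The fingers stayed shut throughout, so the lip was never pinched.
- **Everything else:** the cup, the brush and the cup tray look unmoved. The arm is clear of the scene, with contact forces near zero.
- **Readings that disagreed:** the side-view network put the two home lips about 15 mm behind home, which is not physically possible. The top view and the pictures show them home, so I took those values as network error. The jar's top-view reading shifted by about 14 mm although the arm never went near it. The side view shows it in place.

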